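# Offer up the chest lid and hold its hinge leaf in line for the pin

## Robot

A 6-joint arm with a two-finger parallel gripper is mounted at the origin on the work surface. World frame = base frame: x ahead of the robot, y to its left, z up, the work surface at z = 0. Lengths are in m, angles in rad, forces in N, time in s.
With the tool pointing down it reaches from about 0.4 to 0.825 m from the base axis. Payload 7 kg.
Tool frame: the origin (TCP) lies at the very end of the fingers, on their centre line; the grasp point (between the pads) lies 19 mm behind it; z points along the fingers, y is the line along which they close (so a half turn about z gives the same grasp; the last joint's range is limited). The gripper opens to 88 mm and grips with 3 to 60 N. Pads are 19 mm wide; open, the fingers measure 130 mm over their backs; the gripper's body (78 mm by 193 mm) begins 47 mm behind the grasp point.
Start: joints at [1.552, 0.359, 0.012, 0, -1.224, -0.288], TCP at [0.204, 0.643, 0.227] pointing down, gripper open.
Joint ranges: [-3.07, 3.07], [-1.43, 2.12], [-1.02, 1.25], [-3.03, 1.67], [-3.05, -0], [-3.03, 3.03]. Speed limits (rad/s): [2.39, 2.39, 3.01, 3.14, 3.14, 3.14].

## Interface

Orientations are given as [roll, pitch, yaw] about the fixed x, y, z axes, in that order (R = Rz(yaw) Ry(pitch) Rx(roll)).
In Python, from station import arm gives the robot as it stands. The module is installed in compiled form; this text tells all that it offers.
- The arm moves only by the shell command python3 -m crank 'ROWS' [FORCE]. ROWS is JSON, a list of rows, each an object of numbers: "dx", "dy", "dz": the shift along the world's x, y, z in m; "twist": the turn about the world's z in degrees; "grip": the opening, from -1 (shut) to 1 (fully open). A call has exactly 5 rows; each row is the pose to reach, as a shift and turn from the pose commanded when the call began; what a row does not reach only later rows make up. A row lasts 1/12 s, in which the tool goes at most 41.7 mm and 7.16 degrees, less where a joint would pass 70% of its speed; a pose out of reach is approached as far as the arm can. A call with a gripper value outside its range is refused whole. The fingers move at their own pace and stop on an object; FORCE is the grip in N (left out, the last holds). Time passes only in rows, so rows that repeat a pose let the fingers close, or fill a call up. It gives the time, the measured TCP pose, the force, the opening and the grip force at its end, in the units of the state.
- arm.get_state(): the state, without advancing time (a new reading comes with each control period).
- arm.grab_frame(name): name is "scene" or "top" or "wrist"; returns the picture (400x640x3 uint8, red, green, blue); there is no depth.
- arm.get_calibration(name): a dict with "fx", "fy", "cx", "cy" (pixels), "k1" (the pictures are not rectified: a ray, as slopes to the right and down, at radius r is drawn at 1 + k1 r^2 times it, then the intrinsics apply), "cam_to_world" (4x4, takes a point from camera to world coordinates); the wrist camera has in their place "tool_from_camera" (4x4, takes a point from camera to tool coordinates, whose origin is the TCP and whose axes are the flange's). Camera axes: x right, y down, z forward; pixel columns grow to the right and rows downward; lengths in m; the calibration is good to about 2 mm. A picture is of the moment at which its call begins: read the wrist's pose just before it. get_calibration takes no time and is no camera call.
- arm.job_done(): hands the job in; it is judged then, once.
The state is a dict: "t": time; "q": joint angles; "qd": joint speeds; "joint_efforts": joint torques, N m; "eef_pos": TCP position; "ee_rot": TCP orientation; "force": force on the tool from outside, world axes, zero at the start; "moment": the same for the moment, N m; "width": finger opening in m; "gripper_force": force on a finger pad.
Only numpy, scipy, OpenCV 4.12 (cv2) and the standard library are available. Lean on these libraries where they do the work, as an engineer would, in place of code of your own. Each camera call takes 0.05 s, during which the arm holds its last target. There are 200 camera calls.

## Task

The hinge leaf on the plywood chest has been pressed into its seat under a pattern weight: first put that weight back, right down, in its own slot of the weight rack (the round well whose label and size match its base). Then lift the chest's lid out of the panel rack and, keeping it upright with its leaf towards the back of the chest, lower it so that its two knuckles go between the three knuckles on the chest and the pin holes line up into one straight bore. Finish while still holding the lid there yourself, steady and not resting on the chest, so that I can push the pin through; leave everything else where it is.

Things in the scene. Friction and masses are not known exactly. Their poses are not given: they have to be found in the camera images.
- weight_m_knob (a point): Pattern weight standing on the chest's hinge leaf, loose, turned steel, about 0.45 kg: round base 44 mm in diameter, 30 mm high, under a plain upright knob 22 mm in diameter, 36 mm high (66 mm in all). The point is the knob's centre, 48 mm above the weight's underside; z up.
- slot_m (a point): The weight's own slot: round well 49 mm wide, 14 mm deep, in a 72 mm square wooden block whose labels show the middle-sized weight. The rack is a row of three such blocks, 74 mm apart in any order. The point is the centre of the well's mouth, level with the block's top, 32 mm above the table; x along the row, z up. With the weight fully home its knob's centre is 34 mm above this point.
- slot_s (a point): The small weight's well (39 mm in diameter) in the same rack, centre of its mouth; the small weight sits in it.
- slot_l (a point): The large weight's well (59 mm in diameter) in the same rack, centre of its mouth; it is empty and is not the middle weight's place.
- chest_bore (a point): Middle of the fixed hinge leaf's axis, in its centre knuckle, 108 mm above the table; y along the axis, x level to the chest's back, z up. Three knuckles 16 mm thick, 20 mm long, bore 9 mm, at y = -44, 0, 44 mm; the 24 mm gaps at y = -22 and 22 mm are open from above, wood 13 mm below the axis. Leaf plate from 10 mm behind the axis. Chest fixed, 230 x 200 x 100 mm, open in front of the axis.
- lid_center (a point): Centre of the lid's plywood panel. The lid is loose, about 0.32 kg, standing upright on its hinge edge in the panel rack's far slot: 12 mm thick (x), 220 wide (y), 135 high (z up), lower edge 30 mm above the table. The slot (14.5 mm wide) is in two end cheeks 66 mm high. Axes: y along the hinge axis, x square to the panel, towards its leaf side.
- lid_bore (a point): Middle of the lid leaf's hinge axis, 14 mm from the panel's mid-plane on the leaf side (+x) and 69 mm below lid_center; axes as lid_center. Two knuckles, 16 mm thick, 20 mm long, bore 9 mm, at y = -22 and 22 mm. Leaf plate 2.5 mm proud, up to 50 mm above the axis. In line, this point meets chest_bore, the y axes agree, and the panel stands on the front (-x) side, over the chest's opening.
- weight_l: Bystander: the large pattern weight, base 54 mm in diameter, 68 mm high, on a stack of paper patterns 12 mm high; origin at the centre of its underside.
- weight_s: Bystander: the small pattern weight, base 34 mm in diameter, 58 mm high, in its well in the weight rack; origin at the centre of its underside.
- template: Bystander: clear plastic bag template, 8 mm thick, 214 wide, 72 high, standing in the panel rack's near slot, 65 mm in front of the lid and parallel to it, top 102 mm above the table; origin at the centre of its lower edge.
- tape: Bystander: a roll of tape lying flat, 90 mm in diameter, 24 mm high; origin at the centre of its underside.
- cup: Bystander: an empty cup, 80 mm in diameter at the rim, 95 mm high; origin at the centre of its underside.
- screwdriver: Bystander: a screwdriver lying on the table; origin at its middle.
- clothespin: Bystander: a wooden clothespin, 75 mm long, lying on the table; origin at the centre of its underside.
Things that resemble listed ones, but are neither listed nor needed, are in the scene too. Of the things shaped like the part that bears lid_center, the wooden one is meant.

How it is judged:
By the outcome, as a careful person would: the job done as asked, in the order asked, and still so for the second after the job is handed in, while the arm keeps its last pose, push and grip.
It also fails if it takes over 51 s, if anything falls off the work surface, if the arm or the gripper's body presses on something with over 40 N, if the wrist force passes 120 N, or if a joint passes its speed limit or range.

## Working session

There is one attempt and no reset: what is moved stays moved. The work goes in short steps, Python scripts to look and compute and a shell command to move; the robot and the scene stay as the last step left them, time stands still between calls to the robot, and variables do not carry over. Pictures are saved under pics/ and viewed, at most 10 in all, crops included, and the job is handed in when it is done.

```bash
mkdir -p pics; cat > h.py <<'E'
import numpy as np, cv2
from station import arm
from scipy.spatial.transform import Rotation as R
def cam(n, st=None):
    c=arm.get_calibration(n)
    if n=='wrist':
        st=st or arm.get_state(); T=np.eye(4); T[:3,:3]=R.from_euler('xyz',st['ee_rot']).as_matrix(); T[:3,3]=st['eef_pos']
        M=T@np.array(c['tool_from_camera'])
    else: M=np.array(c['cam_to_world'])
    K=np.array([[c['fx'],0,c['cx']],[0,c['fy'],c['cy']],[0,0,1]]); return K,np.array([c['k1'],0,0,0,0.]),M
def ray(C,uv):
    K,d,M=C; p=cv2.undistortPoints(np.array(uv,float).reshape(-1,1,2),K,d).reshape(-1,2)
    v=np.c_[p,np.ones(len(p))]@M[:3,:3].T; return M[:3,3],v
def onz(C,uv,z):
    o,v=ray(C,uv); return o+v*((z-o[2])/v[:,2])[:,None]
def proj(C,P):
    K,d,M=C; W=np.linalg.inv(M); return cv2.projectPoints(np.array(P,float).reshape(-1,1,3),cv2.Rodrigues(W[:3,:3])[0],W[:3,3],K,d)[0].reshape(-1,2)
def tri(Cs,uvs):
    A=np.zeros((3,3));b=np.zeros(3)
    for C,uv in zip(Cs,uvs):
        o,v=ray(C,[uv]);v=v[0]/np.linalg.norm(v[0]);Q=np.eye(3)-np.outer(v,v);A+=Q;b+=Q@o
    return np.linalg.solve(A,b)
def snap(n,f):
    st=arm.get_state(); I=cv2.cvtColor(arm.grab_frame(n),cv2.COLOR_RGB2BGR); cv2.imwrite('pics/'+f,I); return I,cam(n,st)
E
python3 - <<'E'
from h import *
for n in('scene','top','wrist'):
    I,C=snap(n,n+'0.png'); print(n,C[2].round(3).tolist(),C[0][0,0])
s=arm.get_state();print(s)
E
```

```text
scene [[-0.722, 0.478, -0.5, 1.099], [0.692, 0.485, -0.535, 0.626], [-0.013, -0.732, -0.681, 0.921], [0.0, 0.0, 0.0, 1.0]] 494.8653336117588
top [[-0.029, -0.983, 0.183, 0.231], [-1.0, 0.026, -0.015, 0.017], [0.01, -0.184, -0.983, 1.589], [0.0, 0.0, 0.0, 1.0]] 498.7967717112506
wrist [[-0.301, -0.921, -0.247, 0.271], [-0.953, 0.292, 0.076, 0.623], [0.002, 0.258, -0.966, 0.383], [0.0, 0.0, 0.0, 1.0]] 320.492094198763
{'t': 0.15, 'q': array([ 1.55211354e+00,  3.59234306e-01,  1.13125703e-02, -2.21125983e-04,
       -1.22409270e+00, -2.88100470e-01]), 'qd': array([ 1.13226770e-03, -1.59035020e-03,  2.32875761e-03,  3.78066023e-04,
       -1.16212744e-05,  2.02572878e-03]), 'joint_efforts': array([-3.73362191e-04, -5.83278716e+01,  2.93290669e+01,  7.00126112e+00,
        8.76617327e-03, -1.10492147e-04]), 'eef_pos': array([0.20377207, 0.64315011, 0.22585504]), 'ee_rot': array([ 3.14036567e+00, -1.46797200e-04, -3.06858432e-01]), 'force': array([ 0.18557032, -0.23861069, -0.18407762]), 'moment': array([-0.01018949, -0.05461321,  0.03319394]), 'gripper_force': 0.0, 'width': 0.08750310994869512}
```

View pics/scene0.png

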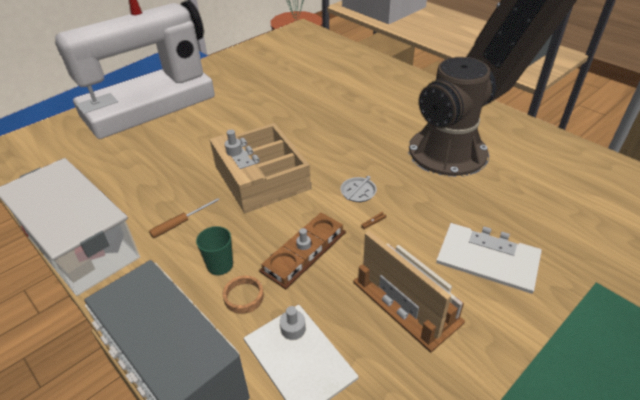

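View pics/top0.png

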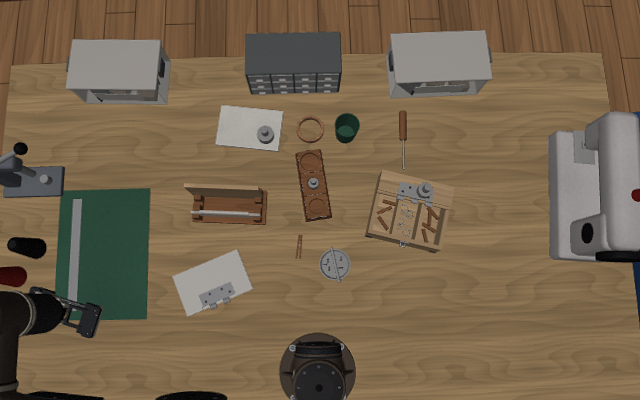

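The top view shows the chest at about (410,210), with the weight at (425,188). The weight rack runs from (310,160) to (317,207), with the small weight in the middle. The panel rack is at (228,205), with the wooden lid along v≈188. I'll zoom in for detail.

```bash
python3 - <<'E'
import cv2,numpy as np
t=cv2.imread('pics/top0.png');s=cv2.imread('pics/scene0.png')
def c(I,x,y,w,h): return cv2.resize(I[y:y+h,x:x+w],(400,300),interpolation=cv2.INTER_CUBIC)
a=np.vstack([np.hstack([c(t,360,165,100,75 ),c(t,180,165,100,75)]),np.hstack([c(s,205,120,120,90),c(s,345,225,133,100)])])
cv2.imwrite('pics/z1.png',a)
b=np.vstack([np.hstack([c(t,270,145,100,75 ),c(s,250,205,120,90)])])
cv2.imwrite('pics/z2.png',b)
E
```

```text
(no output)
```

View pics/z1.png

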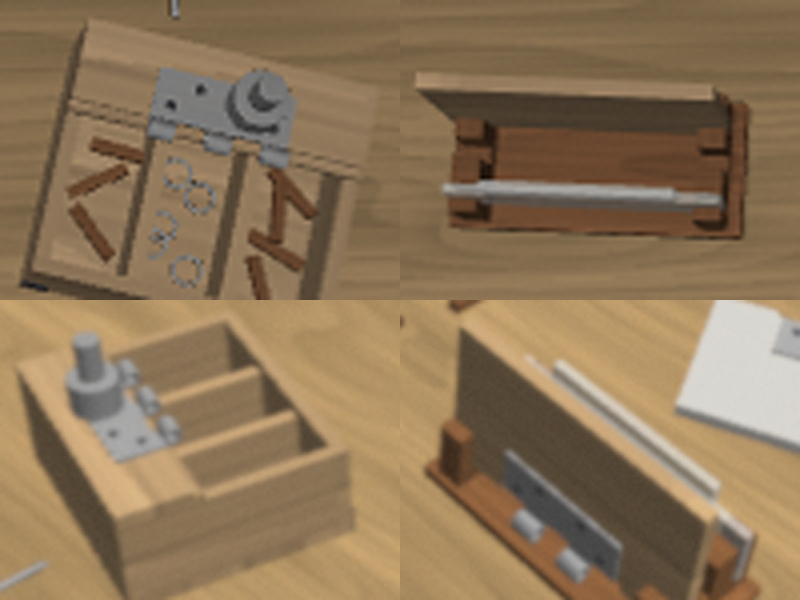

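View pics/z2.png

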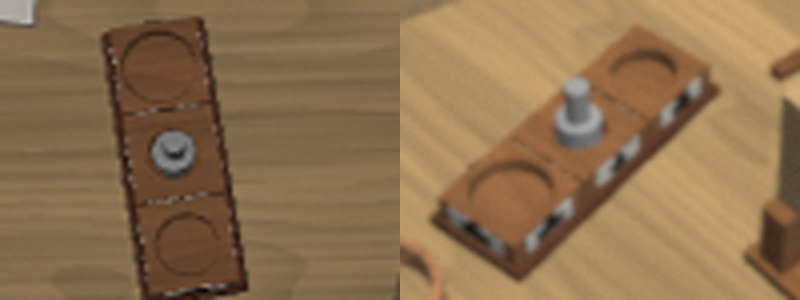

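The rack has the large well at the far end, the small weight in the middle, and the mid-size well nearest the robot, at top px (317,206). The chest's hinge leaf is on its far side. The lid's leaf faces +x, which is already the right way.

```bash
python3 - <<'E'
from h import *
T=cam('top');S=cam('scene')
np.set_printoptions(precision=4,suppress=True)
print('knobtop',tri([T,S],[(425.5,186.5),(231.1,131.4)]), onz(T,[(425.5,186.5)],.166),onz(S,[(231.1,131.4)],.166))
print('slots',onz(T,[(316.75,206.25),(309.5,161)],.032), onz(S,[(643*.3+250,68*.3+205),(510*.3-120+250,190*.3+205)],.032))
k=onz(T,[(400.75,197.5),(414.25,201.25),(428.25,204.25)],.114);print('knk',k)
# lid top edge (z .165)
l=onz(T,[(180+ (417-400)/4,165+80/4),(180+(713-400)/4,165+92/4)],.165);print('lidtop',l,l.mean(0),np.linalg.norm(l[0]-l[1]))
E
```

```text
knobtop [ 0.5365 -0.3316  0.1702] [[ 0.5361 -0.3315  0.166 ]] [[ 0.534  -0.3387  0.166 ]]
slots [[ 0.5097 -0.0129  0.032 ]
 [ 0.6587  0.0062  0.032 ]] [[0.2984 0.1965 0.032 ]
 [0.6601 0.0081 0.032 ]]
knk [[ 0.5151 -0.2662  0.114 ]
 [ 0.5025 -0.3066  0.114 ]
 [ 0.4922 -0.3487  0.114 ]]
lidtop [[0.5595 0.3761 0.165 ]
 [0.5446 0.1589 0.165 ]] [0.5521 0.2675 0.165 ] 0.21772561149233452
```

```bash
python3 -m crank '[{"dx":0.02,"dy":-0.036},{"dx":0.04,"dy":-0.072},{"dx":0.06,"dy":-0.108},{"dx":0.08,"dy":-0.144},{"dx":0.1,"dy":-0.18}]'; python3 -m crank '[{"dx":0.02,"dy":-0.036},{"dx":0.04,"dy":-0.072},{"dx":0.06,"dy":-0.108},{"dx":0.08,"dy":-0.144},{"dx":0.1,"dy":-0.18}]';python3 -m crank '[{"dx":0.01,"dy":-0.04},{"dx":0.02,"dy":-0.08},{"dx":0.03,"dy":-0.12},{"dx":0.04,"dy":-0.16},{"dx":0.05,"dy":-0.2}]';python3 -m crank '[{"dx":0.01,"dy":-0.04},{"dx":0.02,"dy":-0.08},{"dx":0.03,"dy":-0.12},{"dx":0.03,"dy":-0.16},{"dx":0.03,"dy":-0.2}]'
```

```text
invalid input at $[0]: expected keys dx, dy, dz, twist, grip
invalid input at $[0]: expected keys dx, dy, dz, twist, grip
invalid input at $[0]: expected keys dx, dy, dz, twist, grip
invalid input at $[0]: expected keys dx, dy, dz, twist, grip
```

```bash
python3 -m crank '[{"dx":0.02,"dy":-0.036,"dz":0.002,"twist":0,"grip":1},{"dx":0.04,"dy":-0.072,"dz":0.004,"twist":0,"grip":1},{"dx":0.06,"dy":-0.108,"dz":0.006,"twist":0,"grip":1},{"dx":0.08,"dy":-0.144,"dz":0.008,"twist":0,"grip":1},{"dx":0.1,"dy":-0.18,"dz":0.01,"twist":0,"grip":1}]'; python3 -m crank '[{"dx":0.02,"dy":-0.036,"dz":0,"twist":0,"grip":1},{"dx":0.04,"dy":-0.072,"dz":0,"twist":0,"grip":1},{"dx":0.06,"dy":-0.108,"dz":0,"twist":0,"grip":1},{"dx":0.08,"dy":-0.144,"dz":0,"twist":0,"grip":1},{"dx":0.1,"dy":-0.18,"dz":0,"twist":0,"grip":1}]';python3 -m crank '[{"dx":0.01,"dy":-0.04,"dz":0,"twist":0,"grip":1},{"dx":0.02,"dy":-0.08,"dz":0,"twist":0,"grip":1},{"dx":0.03,"dy":-0.12,"dz":0,"twist":0,"grip":1},{"dx":0.04,"dy":-0.16,"dz":0,"twist":0,"grip":1},{"dx":0.05,"dy":-0.2,"dz":0,"twist":0,"grip":1}]'
python3 - <<'E'
from h import *
I,C=snap('wrist','w1.png')
E
```

```text
t: 0.57
eef_pos: [0.3043, 0.4615, 0.2364]
ee_rot: [3.141, 0.0, -0.306]
force: [0.7, 0.4, 1.4]
width: 0.0876
gripper_force: 0.0
t: 0.98
eef_pos: [0.4042, 0.2815, 0.2367]
ee_rot: [-3.141, 0.0, -0.306]
force: [1.9, 0.3, -1.0]
width: 0.0874
gripper_force: 0.0
t: 1.4
eef_pos: [0.4537, 0.0815, 0.2368]
ee_rot: [-3.141, -0.0, -0.306]
force: [1.2, 0.8, 0.0]
width: 0.0877
gripper_force: 0.0
```

View pics/w1.png

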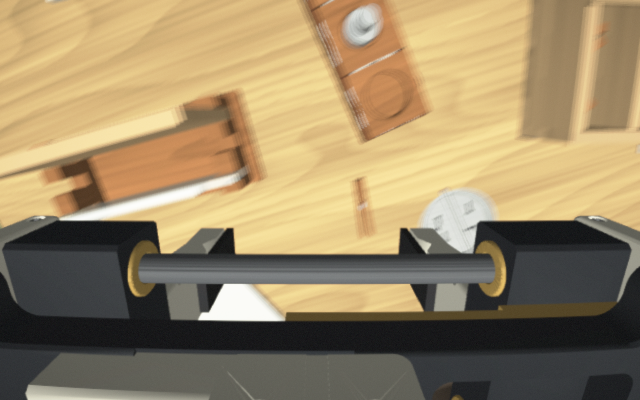

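The wrist view shows the M well at (387,93) and the small weight at (362,22). The knob is next.

```bash
python3 -m crank '[{"dx":0,"dy":-0.041,"dz":0,"twist":0,"grip":0.2},{"dx":0,"dy":-0.082,"dz":0,"twist":0,"grip":0.2},{"dx":0,"dy":-0.123,"dz":0,"twist":0,"grip":0.2},{"dx":0,"dy":-0.164,"dz":0,"twist":0,"grip":0.2},{"dx":0,"dy":-0.205,"dz":0,"twist":0,"grip":0.2}]' >/dev/null; python3 -m crank '[{"dx":0,"dy":-0.041,"dz":0,"twist":0,"grip":0.2},{"dx":0,"dy":-0.082,"dz":0,"twist":0,"grip":0.2},{"dx":0,"dy":-0.123,"dz":0,"twist":0,"grip":0.2},{"dx":0,"dy":-0.164,"dz":0,"twist":0,"grip":0.2},{"dx":0,"dy":-0.19,"dz":0,"twist":0,"grip":0.2}]'
python3 - <<'E'
from h import *
np.set_printoptions(precision=4,suppress=True)
s={'eef_pos':[0.4537, 0.0815, 0.2368],'ee_rot':[-3.141,0,-.306]}
print(onz(cam('wrist',s),[(387,93)],.032))
I,C=snap('wrist','w2.png'); print(arm.get_state()['qd'].max())
cv2.imwrite('pics/w2c.png',cv2.resize(I[:230],(800,288)))
E
```

```text
t: 2.28
eef_pos: [0.4532, -0.3147, 0.2362]
ee_rot: [3.141, 0.001, -0.308]
force: [0.4, 0.2, 0.6]
width: 0.0525
gripper_force: 0.0
[[ 0.5153 -0.0176  0.032 ]]
0.07730099653317823
```

View pics/w2c.png

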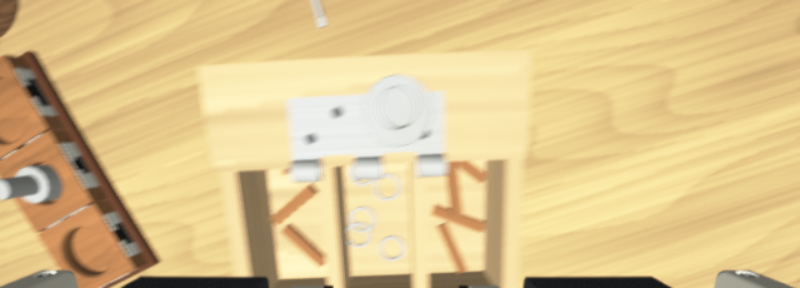

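In this picture the knob top is at wrist px (320,82), the knuckles are at (244,136), (293,134) and (344,132), and the M well is at (74,200).

```bash
python3 - <<'E'
from h import *
np.set_printoptions(precision=4,suppress=True)
s={'eef_pos':[0.4532, -0.3147, 0.2362],'ee_rot':[3.141,.001,-.308]};C=cam('wrist',s)
print('knob',onz(C,[(399*.8,103*.8)],.168))
print('base',onz(C,[(401*.8,109*.8)],.132))
k=onz(C,[(305*.8,170*.8),(366*.8,168*.8),(430*.8,165*.8)],.112);print(k,np.degrees(np.arctan2(*(k[0]-k[2])[:2])))
print(onz(C,[(74,200)],.032))
E
```

```text
knob [[ 0.537  -0.3428  0.168 ]]
base [[ 0.5358 -0.3441  0.132 ]]
[[ 0.5186 -0.2691  0.112 ]
 [ 0.507  -0.3099  0.112 ]
 [ 0.4955 -0.3527  0.112 ]] 15.429504287536467
[[ 0.5113 -0.0257  0.032 ]]
```

```bash
python3 -m crank '[{"dx":0.04,"dy":-0.013,"dz":0,"twist":0,"grip":0.2},{"dx":0.08,"dy":-0.025,"dz":0,"twist":0,"grip":0.2},{"dx":0.083,"dy":-0.026,"dz":-0.035,"twist":0,"grip":0.2},{"dx":0.083,"dy":-0.026,"dz":-0.07,"twist":0,"grip":0.2},{"dx":0.083,"dy":-0.026,"dz":-0.099,"twist":0,"grip":0.2}]' 30;  python3 -m crank '[{"dx":0,"dy":0,"dz":0,"twist":0,"grip":0.2},{"dx":0,"dy":0,"dz":0,"twist":0,"grip":-1},{"dx":0,"dy":0,"dz":0,"twist":0,"grip":-1},{"dx":0,"dy":0,"dz":0,"twist":0,"grip":-1},{"dx":0,"dy":0,"dz":0,"twist":0,"grip":-1}]' 30
```

```text
t: 2.75
eef_pos: [0.5367, -0.3372, 0.1347]
ee_rot: [-3.141, 0.002, -0.307]
force: [-0.5, -0.3, -0.2]
width: 0.0527
gripper_force: 0.0
t: 3.17
eef_pos: [0.538, -0.3379, 0.1401]
ee_rot: [3.141, -0.004, -0.307]
force: [-0.6, -0.1, 0.3]
width: 0.0316
gripper_force: 0.0
```

```bash
python3 -m crank '[{"dx":0,"dy":0,"dz":0,"twist":0,"grip":-1},{"dx":0,"dy":0,"dz":0,"twist":0,"grip":-1},{"dx":0,"dy":0,"dz":0,"twist":0,"grip":-1},{"dx":0,"dy":0,"dz":0,"twist":0,"grip":-1},{"dx":0,"dy":0,"dz":0,"twist":0,"grip":-1}]' 30;  python3 -m crank '[{"dx":0,"dy":0,"dz":0.02,"twist":0,"grip":-1},{"dx":0,"dy":0,"dz":0.04,"twist":0,"grip":-1},{"dx":0,"dy":0,"dz":0.07,"twist":0,"grip":-1},{"dx":0,"dy":0.02,"dz":0.07,"twist":0,"grip":-1},{"dx":0,"dy":0.05,"dz":0.07,"twist":0,"grip":-1}]' 30
```

```text
t: 3.58
eef_pos: [0.5376, -0.3381, 0.1392]
ee_rot: [3.141, -0.002, -0.306]
force: [-1.2, -0.8, 7.3]
width: 0.0212
gripper_force: 30.0
t: 4.0
eef_pos: [0.5371, -0.2886, 0.2084]
ee_rot: [-3.141, -0.002, -0.31]
force: [0.8, 2.0, -6.3]
width: 0.0213
gripper_force: 29.9
```

```bash
python3 -m crank '[{"dx":-0.015,"dy":0.038,"dz":0,"twist":0,"grip":-1},{"dx":-0.03,"dy":0.076,"dz":0,"twist":0,"grip":-1},{"dx":-0.045,"dy":0.114,"dz":0,"twist":0,"grip":-1},{"dx":-0.06,"dy":0.152,"dz":0,"twist":0,"grip":-1},{"dx":-0.075,"dy":0.19,"dz":0,"twist":0,"grip":-1}]';  python3 -m crank '[{"dx":-0.01,"dy":0.03,"dz":0,"twist":0,"grip":-1},{"dx":-0.02,"dy":0.06,"dz":0,"twist":0,"grip":-1},{"dx":-0.025,"dy":0.08,"dz":0,"twist":0,"grip":-1},{"dx":-0.025,"dy":0.08,"dz":0,"twist":0,"grip":-1},{"dx":-0.025,"dy":0.08,"dz":0,"twist":0,"grip":-1}]'
python3 - <<'E'
from h import *
np.set_printoptions(precision=4,suppress=True)
I,C=snap('wrist','w3.png'); s=arm.get_state();print(s['eef_pos'],s['ee_rot'],np.abs(s['qd']).max())
T,_=snap('top','t3.png')
a=np.hstack([cv2.resize(I,(480,300)),cv2.resize(T[140:230,260:350],(300,300),interpolation=cv2.INTER_CUBIC)])
cv2.imwrite('pics/c3.png',a)
E
```

```text
t: 4.42
eef_pos: [0.4598, -0.096, 0.2066]
ee_rot: [-3.141, 0.002, -0.308]
force: [2.9, 1.7, -4.7]
width: 0.021
gripper_force: 29.9
t: 4.83
eef_pos: [0.4359, -0.0165, 0.2072]
ee_rot: [-3.141, 0.001, -0.304]
force: [0.8, -0.5, -4.7]
width: 0.0209
gripper_force: 30.0
[ 0.4362 -0.0172  0.2072] [ 3.1415  0.0009 -0.3055] 0.028979092260281662
```

View pics/c3.png

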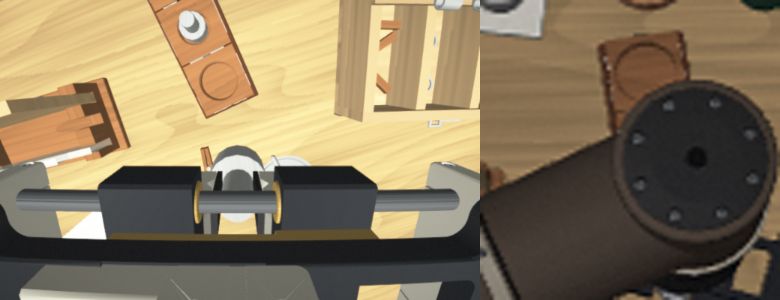

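In the wrist view the M well is at about (293,109) in full-size pixels, and the weight hangs straight between the fingers. I'll fit the well's rim in three views.

```bash
python3 - <<'E'
from h import *
np.set_printoptions(precision=4,suppress=True)
s={'eef_pos':[0.4361,-0.0170,0.2072],'ee_rot':[3.1415,.0009,-.3055]}
# orthorectify each view onto plane z=.032 around guess, 0.25mm/px; then Hough circle
g=np.array([.512,-.018]);N=400;sc=.00025
ii,jj=np.mgrid[:N,:N]; X=g[0]-(ii-N/2)*sc; Y=g[1]-(jj-N/2)*sc
P=np.c_[X.ravel(),Y.ravel(),np.full(N*N,.032)]
out=[]
for f,C in(('w3.png',cam('wrist',s)),('top0.png',cam('top')),('scene0.png',cam('scene'))):
    I=cv2.imread('pics/'+f); uv=proj(C,P).astype('f').reshape(N,N,2)
    W=cv2.remap(I,uv[...,0],uv[...,1],cv2.INTER_CUBIC); out.append(W)
    G=cv2.GaussianBlur(cv2.cvtColor(W,cv2.COLOR_BGR2GRAY),(0,0),3)
    c=cv2.HoughCircles(G,cv2.HOUGH_GRADIENT,2,40,param1=40,param2=15,minRadius=92,maxRadius=104)
    if c is not None:
        for q in c[0][:3]: print(f,g[0]-(q[1]-N/2)*sc,g[1]-(q[0]-N/2)*sc,q[2]*sc)
        q=c[0][0]; cv2.circle(W,(int(q[0]),int(q[1])),int(q[2]),(0,255,0),1)
cv2.imwrite('pics/o3.png',cv2.resize(np.hstack(out),(798,266)))
E
```

```text
w3.png 0.5122500000118744 -0.01224999952316284 0.024050001
w3.png 0.5232500004470348 0.0002500015944242491 0.025700003
w3.png 0.5282500012665987 -0.029250000447034834 0.024600001
top0.png 0.4942499994188547 -0.030750000692903994 0.025700003
top0.png 0.4957499987334013 0.005750001564621927 0.025700003
top0.png 0.47624999833106996 -0.03375000025331974 0.024600001
```

View pics/o3.png

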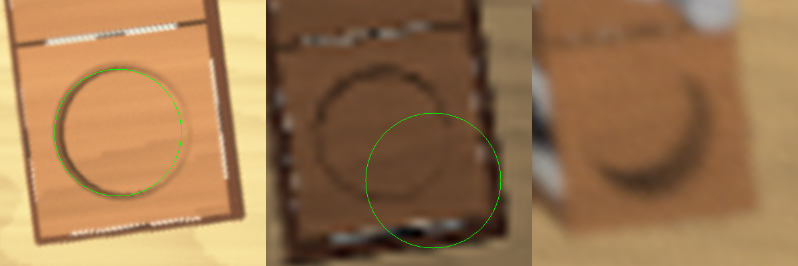

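```bash
python3 - <<'E'
from h import *
np.set_printoptions(precision=4,suppress=True)
s={'eef_pos':[0.4361,-0.0170,0.2072],'ee_rot':[3.1415,.0009,-.3055]};C=cam('wrist',s)
I=cv2.imread('pics/w3.png').astype(int)
for c in(317,):print([(r,I[r,c].tolist()) for r in range(184,216,2)])
for r in (205,212): print(r,[(c,int(I[r,c].sum()//3)) for c in list(range(276,292,2))+list(range(342,360,2))])
fx=np.array([np.cos(-.3055),np.sin(-.3055)])
fy=np.array([-fx[1],fx[0]])
th=np.linspace(0,2*np.pi,361)
for z in(-.035,-.037,-.007):
  for o in(-.002,0,.002):
    Q=np.array(s['eef_pos'])[:2]+fx*o+.022*(np.cos(th)[:,None]*fx+np.sin(th)[:,None]*fy)
    p=proj(C,np.c_[Q,np.full(361,s['eef_pos'][2]+z)]); print(z,o,p[:,1].min(),p[p[:,1].argmin()],p[:,0].min(),p[:,0].max())
E
```

```text
[(184, [168, 235, 251]), (186, [175, 240, 253]), (188, [175, 239, 252]), (190, [176, 239, 253]), (192, [172, 235, 251]), (194, [100, 113, 119]), (196, [93, 97, 97]), (198, [92, 94, 93]), (200, [94, 97, 95]), (202, [93, 95, 93]), (204, [94, 98, 96]), (206, [144, 149, 147]), (208, [229, 233, 232]), (210, [232, 237, 235]), (212, [232, 236, 234]), (214, [231, 235, 234])]
205 [(276, 147), (278, 137), (280, 137), (282, 216), (284, 213), (286, 210), (288, 208), (290, 194), (342, 119), (344, 216), (346, 220), (348, 220), (350, 220), (352, 221), (354, 222), (356, 223), (358, 223)]
212 [(276, 136), (278, 145), (280, 132), (282, 147), (284, 222), (286, 196), (288, 129), (290, 117), (342, 97), (344, 97), (346, 104), (348, 171), (350, 211), (352, 212), (354, 212), (356, 213), (358, 212)]
-0.035 -0.002 194.0411410503626 [317.2677 194.0411] 282.67847421033326 351.7521625712925
-0.035 0 190.9079766235636 [317.2723 190.908 ] 282.59180687153054 351.8475621385504
-0.035 0.002 187.75847149343366 [317.2769 187.7585] 282.5049839306161 351.9431483578694
-0.037 -0.002 193.22297039739323 [317.2568 193.223 ] 282.99112062210133 351.4193756189821
-0.037 0 190.11800918079845 [317.2612 190.118 ] 282.90618885108313 351.5129006709061
-0.037 0.002 186.99703457693204 [317.2658 186.997 ] 282.82110746233883 351.606605615499
-0.007 -0.002 207.43256225401962 [317.4468 207.4326] 277.59499095126097 357.16284576422447
-0.007 0 203.84436690132898 [317.4527 203.8444] 277.4773274357489 357.29167082705993
-0.007 0.002 200.2339766191262 [317.4586 200.234 ] 277.3593841934999 357.4208214727991
```

```bash
python3 -m crank '[{"dx":0.04,"dy":0.002,"dz":0,"twist":0,"grip":-1},{"dx":0.078,"dy":0.004,"dz":0,"twist":0,"grip":-1},{"dx":0.078,"dy":0.004,"dz":-0.035,"twist":0,"grip":-1},{"dx":0.078,"dy":0.004,"dz":-0.07,"twist":0,"grip":-1},{"dx":0.078,"dy":0.004,"dz":-0.105,"twist":0,"grip":-1}]';  python3 -m crank '[{"dx":0,"dy":0,"dz":-0.02,"twist":0,"grip":-1},{"dx":0,"dy":0,"dz":-0.02,"twist":0,"grip":-1},{"dx":0,"dy":0,"dz":-0.02,"twist":0,"grip":-1},{"dx":0,"dy":0,"dz":-0.02,"twist":0,"grip":-1},{"dx":0,"dy":0,"dz":-0.02,"twist":0,"grip":-1}]'
python3 - <<'E'
from h import *
I,C=snap('scene','s4.png'); W,_=snap('wrist','w4.png');s=arm.get_state();print(s['eef_pos'],s['force'])
a=np.hstack([cv2.resize(I[170:290,250:370],(400,400),interpolation=cv2.INTER_CUBIC),cv2.resize(W[60:260,220:420],(400,400))])
cv2.imwrite('pics/c4.png',a)
E
```

```text
t: 5.35
eef_pos: [0.5153, -0.0148, 0.1007]
ee_rot: [-3.141, 0.0, -0.309]
force: [-0.8, 0.5, -6.1]
width: 0.0207
gripper_force: 30.0
t: 5.77
eef_pos: [0.5164, -0.0135, 0.0844]
ee_rot: [-3.14, -0.003, -0.307]
force: [-0.3, -0.1, -4.8]
width: 0.021
gripper_force: 30.0
[ 0.5159535  -0.01337274  0.084241  ] [-0.42402022 -0.24649013 -4.70130371]
```

View pics/c4.png

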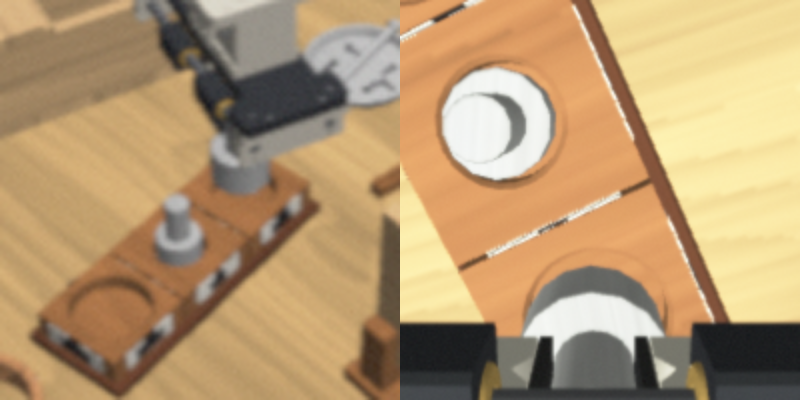

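In the scene view the weight is over the end (M) block. In the wrist view its base sits about central in the rim, with a crescent of the rim showing at the front. I'll measure that offset numerically.

```bash
python3 - <<'E'
from h import *
from scipy.optimize import least_squares
np.set_printoptions(precision=4,suppress=True)
s={'eef_pos':[0.5160,-0.0134,0.0842],'ee_rot':[3.1415,-.002,-.307]};C=cam('wrist',s)
I=cv2.imread('pics/w4.png'); hsv=cv2.cvtColor(I,cv2.COLOR_BGR2HSV); gr=cv2.GaussianBlur(hsv[...,2],(0,0),.8).astype('f'); sat=hsv[...,1].astype('f')
a0=-.307; c0=np.array([.514,-.0128])
def samp(A,z,c,r,a):
    P=np.c_[c[0]+r*np.cos(a),c[1]+r*np.sin(a),np.full(len(r),z)]; uv=proj(C,P).astype('f'); return cv2.remap(A,uv[:,:1],uv[:,1:],cv2.INTER_LINEAR).ravel(),uv
ang=a0+np.radians(np.arange(-75,76,5))
r=np.arange(.016,.030,.0002); B=[];Rm=[]
for a in ang:
    v,uv=samp(sat,.047,c0,r,np.full(len(r),a)); 
    if uv[:,1].max()>222: continue
    i=np.argmax(np.diff(v)); B.append(c0+r[i]*np.array([np.cos(a),np.sin(a)]))
    r2=np.arange(.0215,.029,.0002); g,_=samp(gr,.032,c0,r2,np.full(len(r2),a)); d=np.diff(cv2.GaussianBlur(g.reshape(-1,1),(1,0) if 0 else (1,5),1).ravel()); j=np.argmax(d[3:])+3; Rm.append((np.degrees(a-a0),r2[j],d[j],r[i]))
print(np.array(Rm)); B=np.array(B)
def fit(P,R0): return least_squares(lambda c:np.hypot(*(P-c).T)-R0,c0,loss='soft_l1',f_scale=.0005).x
print('base',fit(B,.022))
P=np.array([c0+q[1]*np.array([np.cos(np.radians(q[0])+a0),np.sin(np.radians(q[0])+a0)]) for q in Rm]); print('rim',fit(P,.0245))
E
```

```text
[[-75.       0.0221   5.2177   0.0212]
 [-70.       0.0221   2.0679   0.021 ]
 [-65.       0.0263   0.9159   0.021 ]
 [-60.       0.0267   0.6559   0.0212]
 [-55.       0.0265   0.6469   0.0212]
 [-50.       0.0267   0.3993   0.0212]
 [-45.       0.0261   0.7515   0.0214]
 [-40.       0.0261   0.6393   0.0216]
 [-35.       0.0261   0.3983   0.0216]
 [-30.       0.0259   0.6686   0.0216]
 [-25.       0.0259   0.6835   0.0214]
 [-20.       0.0257   1.0604   0.0218]
 [-15.       0.0257   1.3611   0.022 ]
 [-10.       0.0253   1.3417   0.0214]
 [ -5.       0.0249   0.9778   0.0218]
 [  0.       0.0255   0.8577   0.0218]
 [  5.       0.0253   1.1753   0.0224]
 [ 10.       0.0253   1.2938   0.0224]
 [ 15.       0.0251   1.4353   0.0222]
 [ 20.       0.0249   1.8159   0.0224]
 [ 25.       0.0249   1.9888   0.0226]
 [ 30.       0.0247   2.6022   0.0224]
 [ 35.       0.0249   2.4468   0.0222]
 [ 40.       0.0249   2.9002   0.0226]
 [ 45.       0.0247   3.126    0.0226]
 [ 50.       0.0247   3.4429   0.0226]
 [ 55.       0.0245   4.132    0.0224]
 [ 60.       0.0247   4.9435   0.0222]
 [ 65.       0.0245   5.5087   0.0228]
 [ 70.       0.0245   5.5938   0.0226]
 [ 75.       0.0245   6.8097   0.0228]]
base [ 0.5142 -0.012 ]
rim [ 0.5148 -0.0139]
```

```bash
python3 -m crank '[{"dx":0.0006,"dy":-0.0018,"dz":0,"twist":0,"grip":-1},{"dx":0.0006,"dy":-0.0018,"dz":-0.006,"twist":0,"grip":-1},{"dx":0.0006,"dy":-0.0018,"dz":-0.012,"twist":0,"grip":-1},{"dx":0.0006,"dy":-0.0018,"dz":-0.018,"twist":0,"grip":-1},{"dx":0.0006,"dy":-0.0018,"dz":-0.022,"twist":0,"grip":-1}]';  python3 -m crank '[{"dx":0,"dy":0,"dz":-0.002,"twist":0,"grip":-1},{"dx":0,"dy":0,"dz":-0.004,"twist":0,"grip":-1},{"dx":0,"dy":0,"dz":-0.005,"twist":0,"grip":-1},{"dx":0,"dy":0,"dz":-0.006,"twist":0,"grip":-1},{"dx":0,"dy":0,"dz":-0.006,"twist":0,"grip":-1}]'
```

```text
t: 6.28
eef_pos: [0.5149, -0.0154, 0.0595]
ee_rot: [3.141, 0.001, -0.307]
force: [-0.0, 0.1, -4.8]
width: 0.0213
gripper_force: 30.0
t: 6.7
eef_pos: [0.5156, -0.0153, 0.0548]
ee_rot: [3.142, -0.0, -0.307]
force: [-0.6, 0.2, -3.4]
width: 0.0213
gripper_force: 30.0
```

```bash
python3 -m crank '[{"dx":0,"dy":0,"dz":-0.001,"twist":0,"grip":-1},{"dx":0,"dy":0,"dz":-0.002,"twist":0,"grip":-1},{"dx":0,"dy":0,"dz":-0.002,"twist":0,"grip":-1},{"dx":0,"dy":0,"dz":-0.002,"twist":0,"grip":-1},{"dx":0,"dy":0,"dz":-0.002,"twist":0,"grip":-1}]'
```

```text
t: 7.12
eef_pos: [0.5159, -0.0153, 0.0546]
ee_rot: [-3.141, -0.002, -0.306]
force: [-7.2, 0.6, 17.3]
width: 0.0208
gripper_force: 30.0
```

```bash
python3 -m crank '[{"dx":0,"dy":0,"dz":0.003,"twist":0,"grip":0},{"dx":0,"dy":0,"dz":0.003,"twist":0,"grip":0},{"dx":0,"dy":0,"dz":0.003,"twist":0,"grip":0},{"dx":0,"dy":0,"dz":0.003,"twist":0,"grip":0},{"dx":0,"dy":0,"dz":0.01,"twist":0,"grip":0}]';python3 -m crank '[{"dx":0,"dy":0,"dz":0.03,"twist":0,"grip":0},{"dx":0,"dy":0,"dz":0.07,"twist":0,"grip":0},{"dx":0,"dy":0,"dz":0.11,"twist":0,"grip":0},{"dx":0,"dy":0.01,"dz":0.15,"twist":-6,"grip":0},{"dx":0,"dy":0.03,"dz":0.185,"twist":-12,"grip":0}]';python3 -m crank '[{"dx":0.007,"dy":0.04,"dz":0,"twist":-7,"grip":0},{"dx":0.014,"dy":0.08,"dz":0,"twist":-14,"grip":0},{"dx":0.021,"dy":0.12,"dz":0,"twist":-21,"grip":0},{"dx":0.028,"dy":0.16,"dz":0,"twist":-28,"grip":0},{"dx":0.035,"dy":0.2,"dz":0,"twist":-35,"grip":0}]'; python3 -m crank '[{"dx":0,"dy":0.04,"dz":0,"twist":-7,"grip":0},{"dx":0,"dy":0.052,"dz":0,"twist":-14,"grip":0},{"dx":0,"dy":0.052,"dz":0,"twist":-21,"grip":0},{"dx":0,"dy":0.052,"dz":0,"twist":-28,"grip":0},{"dx":0,"dy":0.052,"dz":0,"twist":-29.5,"grip":0}]'
python3 - <<'E'
from h import *
np.set_printoptions(precision=4,suppress=True)
S,_=snap('scene','s5.png')
I,C=snap('wrist','w5.png');s=arm.get_state();print(s['eef_pos'],s['ee_rot'],s['width'])
K=cam('scene')
# weight check: expected top of knob & mouth pixels in scene
print(proj(K,[[.515,-.0135,.048+.036],[.515,-.0135,.048]]))
T,_=snap('top','t5.png')
a=np.hstack([cv2.resize(I[:],(480,300)),cv2.resize(S[195:275,280:365],(319,300),interpolation=cv2.INTER_CUBIC)])
cv2.imwrite('pics/c5.png',a)
E
```

```text
t: 7.53
eef_pos: [0.5147, -0.0156, 0.0616]
ee_rot: [3.14, 0.002, -0.307]
force: [0.3, 0.2, -0.2]
width: 0.0431
gripper_force: 0.0
t: 7.95
eef_pos: [0.5154, 0.0137, 0.2509]
ee_rot: [-3.141, -0.001, -0.522]
force: [1.4, 0.1, 0.5]
width: 0.0439
gripper_force: 0.0
t: 8.37
eef_pos: [0.5504, 0.2166, 0.2483]
ee_rot: [-3.141, 0.0, -1.133]
force: [2.7, -0.5, -0.0]
width: 0.0436
gripper_force: 0.0
t: 8.78
eef_pos: [0.5502, 0.2672, 0.2475]
ee_rot: [3.141, -0.001, -1.648]
force: [0.6, -0.2, 0.7]
width: 0.0437
gripper_force: 0.0
[0.5504 0.2668 0.2477] [ 3.1414 -0.0002 -1.6419] 0.04345132097261909
[[321.4034 211.027 ]
 [321.6699 221.4583]]
```

View pics/c5.png

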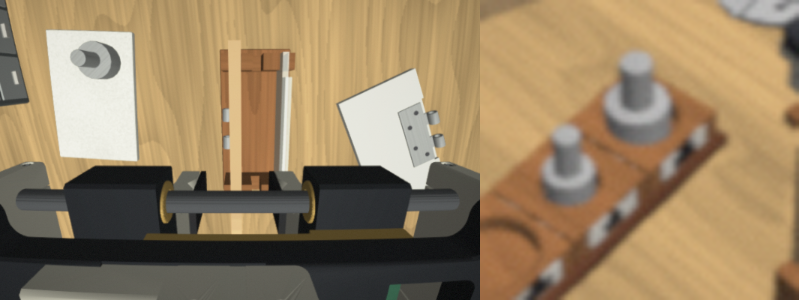

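The weight is fully seated in the M well; in the scene it sits like its neighbour. In the wrist picture the lid's top edge is the pale strip at columns ~304–321, rows ~53–230. I'll measure it.

```bash
python3 - <<'E'
from h import *
np.set_printoptions(precision=4,suppress=True)
s={'eef_pos':[0.5504,0.2668,0.2477],'ee_rot':[3.1414,-.0002,-1.645]};C=cam('wrist',s)
I=cv2.imread('pics/w5.png').astype(int)
g=cv2.GaussianBlur(I.astype('f'),(0,0),.7).sum(2)/3
L=[];Rr=[]
for r in range(95,205,5):
    d=np.diff(g[r,290:335]); l=290.5+d.argmax(); rr=290.5+d.argmin(); L.append((l+.5,r));Rr.append((rr+.5,r))
print(L[::4],Rr[::4])
l=onz(C,L,.165);r=onz(C,Rr,.165)
for n,p in(('l',l),('r',r)):
    f=np.polyfit(p[:,1],p[:,0],1);print(n,np.degrees(np.arctan(f[0])),np.polyval(f,.2668),np.polyval(f,.2),np.std(p[:,0]-np.polyval(f,p[:,1])))
print('end',[(q,I[q,312].tolist()) for q in range(40,72,2)])
print(onz(C,[(312,53)],.165),onz(C,[(312,57)],.165))
# joints of knuckles of lid: bright gray left of strip
print(proj(C,[[.5504,.2668,.165]]))
E
```

```text
[(np.float64(305.0), 95), (np.float64(305.0), 115), (np.float64(305.0), 135), (np.float64(298.0), 155), (np.float64(306.0), 175), (np.float64(299.0), 195)] [(np.float64(321.0), 95), (np.float64(294.0), 115), (np.float64(322.0), 135), (np.float64(295.0), 155), (np.float64(322.0), 175), (np.float64(322.0), 195)]
l 6.493927132425991 0.5630480660072681 0.5554443394314281 0.0022458643047936983
r 1.0988183302818446 0.5507331006055977 0.5494518532733583 0.008871955173673332
end [(40, [118, 172, 205]), (42, [116, 171, 206]), (44, [117, 172, 205]), (46, [117, 172, 206]), (48, [117, 172, 205]), (50, [116, 170, 204]), (52, [118, 172, 206]), (54, [135, 188, 220]), (56, [139, 191, 223]), (58, [137, 190, 222]), (60, [138, 190, 222]), (62, [138, 190, 222]), (64, [138, 191, 223]), (66, [137, 190, 222]), (68, [136, 189, 223]), (70, [139, 192, 223])]
[[0.5467 0.1589 0.165 ]] [[0.5469 0.1615 0.165 ]]
[[317.8873 201.5868]]
```

```bash
python3 - <<'E'
from h import *
np.set_printoptions(precision=4,suppress=True)
s={'eef_pos':[0.5504,0.2668,0.2477],'ee_rot':[3.1414,-.0002,-1.645]};C=cam('wrist',s)
I=cv2.imread('pics/w5.png')
m=cv2.inRange(I,(129,181,213),(150,200,235)); n,lb,st,ce=cv2.connectedComponentsWithStats(m)
i=max(range(1,n),key=lambda k:(lb[70:190,305:322]==k).sum()); print(st[i])
M=[]
for r in range(62,205,4):
    c=np.where(lb[r]==i)[0]
    if len(c)>10: M.append((c.min(),c.max()+1,r))
M=np.array(M);print(M[::5])
for k in(0,1):
    p=onz(C,np.c_[M[:,k]-.5,M[:,2]],.165)
    f=np.polyfit(p[:,1],p[:,0],1);print(np.degrees(np.arctan(f[0])),np.polyval(f,[.2668,.2]),np.std(p[:,0]-np.polyval(f,p[:,1])))
E
```

```text
[ 304   54   18  199 2965]
[[304 321  62]
 [305 320  82]
 [305 321 102]
 [306 321 122]
 [306 321 142]
 [306 321 162]
 [307 321 182]
 [307 322 202]]
3.6217195787092855 [0.5592 0.555 ] 0.0002100245340559827
3.4155536110180442 [0.5479 0.5439] 0.00025689192760049775
```

```bash
python3 -m crank '[{"dx":0.0033,"dy":0.002,"dz":0,"twist":0.6,"grip":0},{"dx":0.0033,"dy":0.002,"dz":-0.03,"twist":0.6,"grip":0},{"dx":0.0033,"dy":0.002,"dz":-0.06,"twist":0.6,"grip":0},{"dx":0.0033,"dy":0.002,"dz":-0.09,"twist":0.6,"grip":0},{"dx":0.0033,"dy":0.002,"dz":-0.1175,"twist":0.6,"grip":0}]' 60;  python3 -m crank '[{"dx":0,"dy":0,"dz":0,"twist":0,"grip":0},{"dx":0,"dy":0,"dz":0,"twist":0,"grip":-1},{"dx":0,"dy":0,"dz":0,"twist":0,"grip":-1},{"dx":0,"dy":0,"dz":0,"twist":0,"grip":-1},{"dx":0,"dy":0,"dz":0,"twist":0,"grip":-1}]' 60;  python3 -m crank '[{"dx":0,"dy":0,"dz":0,"twist":0,"grip":-1},{"dx":0,"dy":0,"dz":0,"twist":0,"grip":-1},{"dx":0,"dy":0,"dz":0,"twist":0,"grip":-1},{"dx":0,"dy":0,"dz":0,"twist":0,"grip":-1},{"dx":0,"dy":0,"dz":0,"twist":0,"grip":-1}]' 60
```

```text
t: 9.35
eef_pos: [0.5538, 0.2684, 0.1288]
ee_rot: [-3.142, 0.0, -1.63]
force: [0.6, 1.3, -0.6]
width: 0.0445
gripper_force: 0.0
t: 9.77
eef_pos: [0.5547, 0.2694, 0.1322]
ee_rot: [-3.139, 0.002, -1.631]
force: [-0.9, -1.1, 0.4]
width: 0.0226
gripper_force: 0.0
t: 10.18
eef_pos: [0.5537, 0.269, 0.1313]
ee_rot: [-3.141, 0.001, -1.632]
force: [-2.9, 1.2, 5.5]
width: 0.0121
gripper_force: 59.9
```

```bash
python3 -m crank '[{"dx":0,"dy":0,"dz":0.005,"twist":0,"grip":-1},{"dx":0,"dy":0,"dz":0.015,"twist":0,"grip":-1},{"dx":0,"dy":0,"dz":0.03,"twist":0,"grip":-1},{"dx":0,"dy":0,"dz":0.045,"twist":0,"grip":-1},{"dx":0,"dy":0,"dz":0.06,"twist":0,"grip":-1}]' 60;  python3 -m crank '[{"dx":0,"dy":0,"dz":0.02,"twist":0,"grip":-1},{"dx":0,"dy":0,"dz":0.04,"twist":0,"grip":-1},{"dx":0,"dy":0,"dz":0.06,"twist":0,"grip":-1},{"dx":0,"dy":0,"dz":0.08,"twist":0,"grip":-1},{"dx":0,"dy":0,"dz":0.08,"twist":0,"grip":-1}]'
python3 - <<'E'
from h import *
for n in('scene','top','wrist'): snap(n,n[0]+'6.png')
s=arm.get_state();print(s['eef_pos'],s['ee_rot'],s['force'],s['moment'])
E
```

```text
t: 10.6
eef_pos: [0.5537, 0.2685, 0.1911]
ee_rot: [3.141, -0.0, -1.631]
force: [0.7, 0.1, -3.7]
width: 0.0121
gripper_force: 59.9
t: 11.02
eef_pos: [0.5555, 0.2693, 0.2754]
ee_rot: [-3.136, 0.004, -1.631]
force: [1.9, 0.5, -1.4]
width: 0.0117
gripper_force: 59.9
[0.55321938 0.2684582  0.26951437] [ 3.14067059e+00  2.14486195e-05 -1.63169536e+00] [-0.58738029 -0.71092886 -4.35241353] [0.05774247 0.00033561 0.00946127]
```

```bash
python3 -m crank '[{"dx":-0.004,"dy":-0.02,"dz":0,"twist":-1,"grip":-1},{"dx":-0.008,"dy":-0.055,"dz":0,"twist":-2,"grip":-1},{"dx":-0.012,"dy":-0.095,"dz":0,"twist":-3,"grip":-1},{"dx":-0.016,"dy":-0.135,"dz":0,"twist":-4,"grip":-1},{"dx":-0.02,"dy":-0.175,"dz":0,"twist":-5,"grip":-1}]';python3 -m crank '[{"dx":-0.004,"dy":-0.04,"dz":0,"twist":-1,"grip":-1},{"dx":-0.008,"dy":-0.08,"dz":0,"twist":-2,"grip":-1},{"dx":-0.012,"dy":-0.12,"dz":0,"twist":-3,"grip":-1},{"dx":-0.016,"dy":-0.16,"dz":0,"twist":-4,"grip":-1},{"dx":-0.02,"dy":-0.2,"dz":0,"twist":-5,"grip":-1}]'; python3 -m crank '[{"dx":-0.004,"dy":-0.04,"dz":0,"twist":-0.5,"grip":-1},{"dx":-0.01,"dy":-0.08,"dz":0,"twist":-1,"grip":-1},{"dx":-0.016,"dy":-0.12,"dz":0,"twist":-1.5,"grip":-1},{"dx":-0.021,"dy":-0.155,"dz":0,"twist":-2,"grip":-1},{"dx":-0.021,"dy":-0.175,"dz":0,"twist":-2,"grip":-1}]'; python3 -m crank '[{"dx":0,"dy":-0.012,"dz":0,"twist":0,"grip":-1},{"dx":0,"dy":-0.024,"dz":0,"twist":0,"grip":-1},{"dx":0,"dy":-0.024,"dz":0,"twist":0,"grip":-1},{"dx":0,"dy":-0.024,"dz":0,"twist":0,"grip":-1},{"dx":0,"dy":-0.024,"dz":0,"twist":0,"grip":-1}]'
python3 - <<'E'
from h import *
np.set_printoptions(precision=4,suppress=True)
for n in('scene','top','wrist'): I,C=snap(n,n[0]+'7.png')
s=arm.get_state();print(s['eef_pos'],s['ee_rot'],s['force'],s['moment'])
s={'eef_pos':s['eef_pos'],'ee_rot':s['ee_rot']}
y=-np.radians(15.5);fx=np.array([np.cos(y),np.sin(y),0]);fy=np.array([-fx[1],fx[0],0])
b=np.array([.506,-.309,.108]); lb=s['eef_pos']+.014*fx-[0,0,.1028]
for n in('wrist','scene','top'):
    C=cam(n,s) if n=='wrist' else cam(n)
    print(n,proj(C,[b+fy*d for d in(-.044,0,.044)]).round(0).tolist(),proj(C,[lb+fy*d for d in(-.022,.022)]).round(0).tolist())
E
```

```text
t: 11.58
eef_pos: [0.5324, 0.0919, 0.2684]
ee_rot: [3.139, -0.001, -1.719]
force: [0.7, -0.5, -2.7]
width: 0.0116
gripper_force: 60.0
t: 12.0
eef_pos: [0.5123, -0.1081, 0.2688]
ee_rot: [3.14, -0.0, -1.807]
force: [0.8, 0.4, -4.6]
width: 0.0118
gripper_force: 60.0
t: 12.42
eef_pos: [0.4906, -0.2842, 0.2684]
ee_rot: [3.138, -0.0, -1.844]
force: [1.0, 0.6, -3.9]
width: 0.0114
gripper_force: 60.0
t: 12.83
eef_pos: [0.4928, -0.3045, 0.2696]
ee_rot: [3.141, 0.0, -1.84]
force: [-0.1, 0.2, -3.4]
width: 0.0114
gripper_force: 60.0
[ 0.493  -0.3044  0.2702] [-3.1414  0.0002 -1.8396] [-0.1961  0.3876 -3.1127] [ 0.1284 -0.045  -0.0613]
wrist [[304.0, 135.0], [304.0, 179.0], [304.0, 220.0]] [[301.0, 169.0], [301.0, 219.0]]
scene [[243.0, 141.0], [249.0, 149.0], [255.0, 158.0]] [[243.0, 127.0], [250.0, 136.0]]
top [[429.0, 204.0], [415.0, 200.0], [400.0, 197.0]] [[426.0, 198.0], [411.0, 195.0]]
```

```bash
python3 - <<'E'
from h import *
I=cv2.imread('pics/w7.png'); h=cv2.cvtColor(I,cv2.COLOR_BGR2HSV)
print('sat/10, then val/26; cols 256..328, rows step 4')
for r in range(96,216,4): print(r,''.join(chr(97+min(25,v//10)) for v in h[r,256:329,1]),''.join(str(v//26) for v in h[r,256:329,2]))
E
```

```text
sat/10, then val/26; cols 256..328, rows step 4
96 hhhhiiiiiihhhhhhhhhhhhhhhhiiiiihhhhhhihhhhiiihhhhhhhhhhhhhhhhhhhhhhhhhhhh 9999999999999999999999999999999999999999999999999999999999999999999999999
100 hhhhhiiiiiihhhhhhhhhhhhhhhhiiihhhhhhhihhhhiiihhhhhhhhhhhhhhhhhhhhhhhhhhhh 9999999999999999999999999999999999999999999999999999999999999999999999999
104 hhhhhiiiiiiihhhhhhhhhhhhhhiiihihhhhhhjhhhhhiihhhhhhhhhhhhhhhhhhhhhhhhhhhh 9999999999999999999999999999999999999899999999999999999999999999999999999
108 hhhhhiiiiiiihhhhhhhhhhhhhhhhhihhhhhhhihhhhhiihhhhhhhhhhhhhhhhhhhhhhhhhhhh 9999999999999999999999999999999999999999999999999999999999999999999999999
112 hhhhhiiiiiiihhhhhhhhhhhhhhhihhhhhhhhhihhhhiiihhhhhhhhhhhhhhhhhhhhhhhhhhhh 9999999999999999999999999999999999999999999999999999999999999999999999999
116 hhhhhiiiiiiihhhhhhhhhhhhhhhhhhhhhhhhhjhhhhiiihhhhhhhhhhhhhhhhhhhhhhhhhhhh 9999999999999999999999999999999999999899999999999999999999999999999999999
120 hhhhhhiiiiiihhhhhhhhhhhhhhhhhhhhhhhhhihhhhhiihhhhhhhhhhhhhhhhhhhhhhhhhhhh 999999999999999999999999999999999999999999999999999999999999999
[... 2806 characters left out ...]
hhhhhhhhhhhhhhhhhh 9989998854444458999999999988999999999988999999999999999999999999999999999
200 hcaaaaaaaaaaaaaaaaaaaaaaaaaaaaaaaaaaaaaghhiiiihhhhhhhhhhhhhhhhhhhhhhhhhhh 9999998887555688999999999998999999999998999999999999999999999999999999999
204 hdaaaaaaaaaaaaaaaaaaaaaaaaaaaaaaaaaaaaafhhhiiihhhhhhhhhhhhhhhhhhhhhhhhhhh 9999998899999999999999999998999999999998999999999999999999999999999999999
208 hfaaaaaaaaaaaaaaaaaaaaaaaaaaaaaaaaaaaaaaaaaaabfhhhhhhhhhhhhhhhhhhhhhhhhhh 9999999899999999999999999998999999875444678889999999999999999999999999999
212 hgbaaaaaaaaaaaaaaaaaaaaaaaaaaaaaaaaaaaaaaaaaabfhhhhhhhhhhhhhhhhhhhhhhhhhh 9999999899999999999999999886678999875567778889999999999999999999999999999
```

```bash
cat > m.py <<'E'
from h import *
np.set_printoptions(precision=4,suppress=True)
def sub(row,lo,hi,thr,A):   # first crossing of thr scanning lo..hi
    v=A[row,lo:hi].astype(float); i=np.where((v[:-1]<thr)&(v[1:]>=thr))[0]
    return lo+i[0]+(thr-v[i[0]])/(v[i[0]+1]-v[i[0]]) if len(i) else np.nan
def tool(C,s,u,v,z):
    p=onz(C,[(u,v)],z)[0]-s['eef_pos']; y=s['ee_rot'][2]+np.pi/2; return np.array([p[0]*np.cos(y)+p[1]*np.sin(y),-p[0]*np.sin(y)+p[1]*np.cos(y)])
E
python3 - <<'E'
from m import *
s={'eef_pos':np.array([.493,-.3045,.2698]),'ee_rot':[3.1414,.0001,-1.8396]};C=cam('wrist',s)
I=cv2.imread('pics/w7.png');sat=cv2.cvtColor(I,cv2.COLOR_BGR2HSV)[...,1];val=I[...,2]
for r in (149,150,151,152,153,192,194,196,198,200,202): u=sub(r,285,300,40,sat); print('plate',r,u,tool(C,s,u,r,.102))
for r in (130,136,142,160,170,178,186,210): u=sub(r,298,306,45,sat); print('strip',r,u,tool(C,s,u,r,s['eef_pos'][2]+.0338))
for r in (160,164,168,172,176,210,214,218,222):
    v=255-val[r].astype(int); u=sub(r,284,296,60,v[None].repeat(r+1,0)); print('lidk',r,u,tool(C,s,u,r,s['eef_pos'][2]-.1028))
# row transitions along columns
for c in(292,): print('val col',c,[(r,int(val[r,c])) for r in range(150,230)if abs(int(val[r,c])-int(val[r-1,c]))>10])
for c in(297,298,299): print('sat col',c,[(r,int(sat[r-1,c]),int(sat[r,c])) for r in range(120,232)if abs(int(sat[r,c])-int(sat[r-1,c]))>18])
E
```

```text
plate 149 293.4923076923077 [ 0.0243 -0.0304]
plate 150 293.5076923076923 [ 0.0243 -0.0294]
plate 151 293.56140350877195 [ 0.0243 -0.0284]
plate 152 293.55172413793105 [ 0.0243 -0.0274]
plate 153 293.57142857142856 [ 0.0243 -0.0264]
plate 192 294.4920634920635 [0.0241 0.0145]
plate 194 294.5 [0.0241 0.0166]
plate 196 294.5 [0.0241 0.0188]
plate 198 294.59615384615387 [0.0241 0.021 ]
plate 200 294.55357142857144 [0.0241 0.0232]
plate 202 294.66 [0.0241 0.0254]
strip 130 300.84375 [ 0.0069 -0.0615]
strip 136 300.875 [ 0.0069 -0.0593]
strip 142 300.9310344827586 [ 0.0069 -0.057 ]
strip 160 301.5 [ 0.0068 -0.0501]
strip 170 301.51162790697674 [ 0.0068 -0.0462]
strip 178 301.6530612244898 [ 0.0068 -0.043 ]
strip 186 301.45454545454544 [ 0.0069 -0.0398]
strip 210 301.4390243902439 [ 0.007  -0.0299]
lidk 160 289.537037037037 [ 0.023  -0.0292]
lidk 164 289.8857142857143 [ 0.0228 -0.0259]
lidk 168 289.86486486486484 [ 0.0229 -0.0226]
lidk 172 290.07575757575756 [ 0.0228 -0.0192]
lidk 176 290.3164556962025 [ 0.0226 -0.0159]
lidk 210 290.64150943396226 [0.023  0.0135]
lidk 214 290.97297297297297 [0.0228 0.0171]
lidk 218 290.94736842105266 [0.0229 0.0207]
lidk 222 291.320987654321 [0.0226 0.0243]
val col 292 [(156, 170), (157, 123), (180, 171), (181, 216), (182, 236), (207, 212), (208, 137), (209, 119)]
sat col 297 [(126, 79, 35), (127, 35, 8), (146, 12, 41), (147, 41, 76), (156, 72, 15), (189, 16, 51), (190, 51, 75), (206, 82, 43), (207, 43, 9)]
sat col 298 [(126, 80, 32), (127, 32, 9), (146, 11, 31), (147, 31, 71), (156, 71, 14), (190, 20, 60), (206, 81, 26), (207, 26, 7)]
sat col 299 [(126, 81, 31), (127, 31, 10), (147, 21, 64), (156, 67, 11), (190, 12, 42), (191, 42, 76), (206, 82, 21)]
```

```bash
python3 - <<'E'
from m import *
s={'eef_pos':np.array([.493,-.3045,.2698]),'ee_rot':[3.1414,.0001,-1.8396]};C=cam('wrist',s)
za=s['eef_pos'][2]-.1028
for n,u,v,z,e in(('lid1near',292,156,za,-.032),('lid1far',292,180.5,za,-.012),('lid2near',292,207.3,za,.012),('k-near',298,126.3,.108,-.054),('k-far',298,146.8,.108,-.034),('kcfar',298,190,.108,.01)):
    t=[tool(C,s,u,v,z+d)[1]-e for d in(-.004,0,.004)]; print(n,np.array(t))
E
```

```text
lid1near [ 0.0001 -0.0005 -0.001 ]
lid1far [ 0.0008 -0.0001 -0.001 ]
lid2near [ 0.0004 -0.0009 -0.0021]
k-near [0.0009 0.0008 0.0006]
k-far [0.0012 0.0007 0.0003]
kcfar [ 0.0018  0.0008 -0.0002]
```

```bash
python3 -m crank '[{"dx":-0.0004,"dy":0.0007,"dz":-0.01,"twist":0.2,"grip":-1},{"dx":-0.0004,"dy":0.0007,"dz":-0.02,"twist":0.2,"grip":-1},{"dx":-0.0004,"dy":0.0007,"dz":-0.03,"twist":0.2,"grip":-1},{"dx":-0.0004,"dy":0.0007,"dz":-0.037,"twist":0.2,"grip":-1},{"dx":-0.0004,"dy":0.0007,"dz":-0.037,"twist":0.2,"grip":-1}]'; python3 -m crank '[{"dx":0,"dy":0,"dz":0,"twist":0,"grip":-1},{"dx":0,"dy":0,"dz":0,"twist":0,"grip":-1},{"dx":0,"dy":0,"dz":0,"twist":0,"grip":-1},{"dx":0,"dy":0,"dz":0,"twist":0,"grip":-1},{"dx":0,"dy":0,"dz":0,"twist":0,"grip":-1}]'
python3 - <<'E'
from m import *
I,C=snap('wrist','w8.png');s=arm.get_state();print(s['eef_pos'].tolist(),s['ee_rot'].tolist(),s['force'],s['moment'])
h=cv2.cvtColor(I,cv2.COLOR_BGR2HSV)
for r in range(150,236,3): print(r,''.join(chr(97+min(25,v//10)) for v in h[r,276:310,1]),''.join(str(v//26) for v in h[r,276:310,2]))
E
```

```text
t: 13.4
eef_pos: [0.4912, -0.304, 0.2304]
ee_rot: [3.138, 0.0, -1.838]
force: [0.5, 0.4, -3.0]
width: 0.0116
gripper_force: 60.0
t: 13.82
eef_pos: [0.4925, -0.3047, 0.2335]
ee_rot: [-3.141, -0.0, -1.837]
force: [-0.0, -0.4, -3.4]
width: 0.0119
gripper_force: 60.0
[0.4924937138684827, -0.3047414232835237, 0.233402558472247] [-3.140962419888112, -7.269294265421777e-06, -1.837563767439355] [ 0.5526 -0.4042 -3.5099] [ 0.0864 -0.0462 -0.0327]
150 aaaaaaaaaaaaaaaaccbaaaaaadghhhhhhh 8889998998899988866677889999999999
153 aaaaaaaaaaaaaaahhhhhhhhhhhhhhhhhhh 8889999998899988999999999999999999
156 aaaaaaaaaaaaaaaegfdcbbbbbeghhhhhhh 8889998999899987765666778899999999
159 aaaaaaaaaaaaaaabaaaaaaaaacghhhhhhh 8889999999899864566778888999999999
162 aaaaaaaaaaaaaaaaaaaaaaaaacghhhhhhh 8889999998899875566778899999999999
165 aaaaaaaaaaaaaaaaaaaaaaaaacghhhhhhh 8889999999899875567778899999999999
168 aaaaaaaaaaaaaaabaaaaaaaaacghhhhhhh 8889999999899875567778899999999999
171 aaaaaaaaaaaaaabaaaaaaaaaacghhhhhhh 8889999998899975567788899999999999
174 aaaaaaaaaaaaaaaaaaaaaaaaabghhhhhhh 888999989989998556778889999
[... 787 characters left out ...]
9988999999999998665566788899999999
210 aaaaaaaaaaaaaaaabbbbaaaaacghhhhhhh 9989999999999997555555666799999999
213 aaaaaaaaaaaaaaaaaaabaaaaabfhhhhhhh 9988999999999997556777889999999999
216 aaaaaaaaaaaaaaaaaabbaaaaabehhhhhhh 9998999999999997556777889999999999
219 aaaaaaaaaaaaaaaabaaaaaaaaadghhhhhh 9988999999999997556778889999999999
222 bbbbaaaaaaaaaaaaaaaabbaaaadghhhhhh 1212122489999998556778889999999999
225 ccccbbaaaaaaaaaaaaaaabaaaadghhhhhh 1111111379999998556778889999999999
228 bbbdacbbbbbbbbbbbbbbbaaaadihhhhhhh 1111111256666676555566743479999999
231 ccdcdccbccccccccccccccabbijhhhhhhh 1111111135555555555555411379999999
234 bdddcbbbbccccccccccccccacijhhhhhhh 1111111135555555555554211379999999
```

```bash
cat > m2.py <<'E'
from m import *
import sys
def run(f,s):
    C=cam('wrist',s); I=cv2.imread(f);sat=cv2.cvtColor(I,cv2.COLOR_BGR2HSV)[...,1];val=I[...,2].astype(int); inv=255-val; za=s['eef_pos'][2]-.1028
    for r in (153,154,202,203,204): u=sub(r,285,300,40,sat); print('plate',r,u,tool(C,s,u,r,.102)-[.024,0])
    for r in (165,175,188,195): u=sub(r,297,306,45,sat); print('strip',r,u,tool(C,s,u,r,s['eef_pos'][2]+.0338)-[.006,0])
    for r in (162,166,170,174,177,213,216,219,222): u=sub(r,286,298,60,inv); print('lidk',r,u,tool(C,s,u,r,za)-[.022,0])
    for c in (293,295,297,299): print('col',c,[(r,int(sat[r,c]),int(val[r,c])) for r in list(range(146,160))+list(range(178,184))+list(range(197,211))])
E
python3 - <<'E'
from m2 import *
run('pics/w8.png',{'eef_pos':np.array([.4925,-.3047,.2334]),'ee_rot':[-3.1411,0,-1.8373]})
E
```

```text
plate 153 290.5 [ 0.0005 -0.0312]
plate 154 290.5238095238095 [ 0.0005 -0.0303]
plate 202 291.62264150943395 [0.0004 0.0148]
plate 203 291.6730769230769 [0.0004 0.0157]
plate 204 291.6875 [0.0004 0.0167]
strip 165 301.5 [ 0.0008 -0.0482]
strip 175 301.6666666666667 [ 0.0007 -0.0442]
strip 188 301.62 [ 0.0008 -0.039 ]
strip 195 301.70212765957444 [ 0.0008 -0.0361]
lidk 162 290.015873015873 [ 0.0007 -0.0275]
lidk 166 290.0 [ 0.0008 -0.0242]
lidk 170 290.015873015873 [ 0.0009 -0.0209]
lidk 174 290.3734939759036 [ 0.0006 -0.0176]
lidk 177 290.36470588235295 [ 0.0007 -0.0151]
lidk 213 291.0615384615385 [0.0007 0.0162]
lidk 216 291.05970149253733 [0.0008 0.0189]
lidk 219 291.04761904761904 [0.0009 0.0216]
lidk 222 291.36046511627904 [0.0006 0.0243]
col 293 [(146, 9, 141), (147, 7, 142), (148, 9, 143), (149, 7, 144), (150, 23, 158), (151, 67, 210), (152, 76, 247), (153, 73, 250), (154, 74, 250), (155, 81, 241), (156, 53, 164), (157, 12, 128), (158, 8, 153), (159, 9, 161), (178, 10, 170), (179, 9, 170), (180, 7, 177), (181, 8, 185), (182, 7, 174), (183, 12, 172), (197, 23, 203), (198, 64, 22
[... 1097 characters left out ...]
, 19, 205), (201, 52, 229), (202, 80, 244), (203, 82, 245), (204, 83, 245), (205, 84, 232), (206, 42, 169), (207, 10, 178), (208, 10, 198), (209, 9, 172), (210, 7, 145)]
col 299 [(146, 6, 224), (147, 4, 224), (148, 3, 225), (149, 3, 224), (150, 3, 224), (151, 5, 224), (152, 25, 228), (153, 76, 244), (154, 84, 241), (155, 66, 221), (156, 10, 202), (157, 8, 199), (158, 9, 200), (159, 5, 230), (178, 3, 236), (179, 3, 235), (180, 3, 235), (181, 2, 233), (182, 3, 222), (183, 7, 213), (197, 5, 218), (198, 5, 217), (199, 5, 219), (200, 10, 221), (201, 36, 232), (202, 79, 242), (203, 86, 242), (204, 85, 241), (205, 83, 227), (206, 20, 175), (207, 5, 222), (208, 4, 227), (209, 7, 212), (210, 7, 173)]
```

```bash
python3 - <<'E'
from m import *
s={'eef_pos':np.array([.4925,-.3047,.2334]),'ee_rot':[-3.1411,0,-1.8373]};C=cam('wrist',s);za=.1306
for n,v,z,e in(('lid1near',155.6,za-.006,-.032),('lid1far',181.8,za+.0065,-.012),('lid2near',205.8,za-.006,.012),('k-far',152,.1153,-.034),('kcfar',200.7,.1152,.01)):
    t=tool(C,s,297,v,z);t2=tool(C,s,297,v,z+.002); print(n,t[0],t[1]-e,t2[1]-e)
E
```

```text
lid1near 0.017323146674460478 4.482257441162929e-05 -0.00023406823759580114
lid1far 0.01685377791437719 -0.0004445789217933163 -0.0008914297499232927
lid2near 0.01796311721990587 -0.000378396443112463 -0.000985450294245599
k-far 0.017856989897689038 0.00024163794647388132 -1.4697378436991093e-05
kcfar 0.01849789079394332 -0.00028025417539587726 -0.0008527236227792497
```

```bash
python3 -m crank '[{"dx":-0.0002,"dy":0.0003,"dz":-0.003,"twist":0,"grip":-1},{"dx":-0.0002,"dy":0.0003,"dz":-0.006,"twist":0,"grip":-1},{"dx":-0.0002,"dy":0.0003,"dz":-0.009,"twist":0,"grip":-1},{"dx":-0.0002,"dy":0.0003,"dz":-0.012,"twist":0,"grip":-1},{"dx":-0.0002,"dy":0.0003,"dz":-0.014,"twist":0,"grip":-1}]'; python3 -m crank '[{"dx":0,"dy":0,"dz":-0.002,"twist":0,"grip":-1},{"dx":0,"dy":0,"dz":-0.004,"twist":0,"grip":-1},{"dx":0,"dy":0,"dz":-0.006,"twist":0,"grip":-1},{"dx":0,"dy":0,"dz":-0.008,"twist":0,"grip":-1},{"dx":0,"dy":0,"dz":-0.0085,"twist":0,"grip":-1}]';python3 -m crank '[{"dx":0,"dy":0,"dz":0,"twist":0,"grip":-1},{"dx":0,"dy":0,"dz":0,"twist":0,"grip":-1},{"dx":0,"dy":0,"dz":0,"twist":0,"grip":-1},{"dx":0,"dy":0,"dz":0,"twist":0,"grip":-1},{"dx":0,"dy":0,"dz":0,"twist":0,"grip":-1}]'
python3 - <<'E'
from m import *
I,C=snap('wrist','w9.png');s=arm.get_state();print(s['eef_pos'].tolist(),s['ee_rot'].tolist(),s['force'],s['moment'])
snap('scene','s9.png')
h=cv2.cvtColor(I,cv2.COLOR_BGR2HSV)
for r in range(150,228,2): print(r,''.join(chr(97+min(25,v//10)) for v in h[r,280:306,1]),h[r,286:304,2].tolist())
E
```

```text
t: 14.28
eef_pos: [0.492, -0.3043, 0.2184]
ee_rot: [3.141, 0.0, -1.838]
force: [-1.1, 0.2, -3.7]
width: 0.0118
gripper_force: 60.0
t: 14.7
eef_pos: [0.492, -0.3043, 0.2101]
ee_rot: [3.141, 0.0, -1.838]
force: [-0.2, -0.2, -3.0]
width: 0.012
gripper_force: 60.0
t: 15.12
eef_pos: [0.4922, -0.3044, 0.2107]
ee_rot: [-3.141, -0.0, -1.837]
force: [0.6, -0.6, -3.7]
width: 0.0117
gripper_force: 60.0
[0.4921914377037839, -0.3043851754635512, 0.21065449890191043] [-3.1414304203202614, -3.205018942642468e-05, -1.8374813855638261] [ 0.4722 -0.0625 -3.0645] [ 0.0968 -0.0851 -0.0004]
150 aaaaaaaaaaababaaaaaaadghhh [236, 234, 233, 227, 136, 147, 167, 187, 200, 209, 220, 229, 236, 240, 240, 246, 251, 251]
152 aaaaaaaaaabaaaaaaaaaacghgh [236, 234, 235, 228, 157, 147, 167, 188, 202, 210, 220, 228, 236, 240, 240, 244, 250, 251]
154 aaaaaaaadghdbaaaaaaaacgghh [236, 230, 213, 239, 217, 174, 174, 188, 202, 210, 221, 229, 235, 240, 239, 243, 250, 251]
156 aaaaaaaadiiifdbbaaaaaeghhh [236, 230, 208, 239, 243, 212, 177, 150, 136, 152, 175, 192, 210, 218, 220, 230, 250, 251]
158 aaaaaaaadihbaaaabbaabeghhh [236
[... 3534 characters left out ...]
[241, 242, 238, 223, 221, 215, 137, 145, 168, 185, 195, 207, 221, 231, 237, 239, 248, 251]
218 aaaaaaaaabiicbaaaaaaaadghh [240, 242, 238, 222, 219, 216, 139, 145, 169, 185, 197, 208, 222, 232, 237, 238, 246, 250]
220 aaaaaaaaaagicaabaaaaaadghh [240, 242, 240, 233, 200, 214, 138, 144, 170, 187, 198, 212, 223, 232, 238, 238, 246, 251]
222 babbaaaaaahidaaaaaaaaadghh [240, 242, 241, 234, 209, 238, 149, 145, 171, 189, 200, 213, 223, 232, 238, 239, 246, 251]
224 cdbaaaaaaahidaaaabaaaadghh [240, 242, 241, 233, 211, 240, 151, 148, 172, 189, 201, 214, 224, 232, 238, 239, 246, 250]
226 ddcaaaaaaagidaaaaaaaaadghh [239, 241, 241, 233, 209, 239, 149, 149, 171, 190, 201, 213, 223, 232, 237, 238, 246, 250]
```

```bash
python3 - <<'E'
from m import *
s={'eef_pos':np.array([.4922,-.3044,.2107]),'ee_rot':[3.1414,0,-1.8375]};C=cam('wrist',s)
y=s['ee_rot'][2]+np.pi/2;fx=np.array([np.cos(y),np.sin(y),0]);fy=np.array([-fx[1],fx[0],0])
b=s['eef_pos']+.0148*fx; b[2]=.108
for dx in(0,.004):
  dz=np.sqrt(.008**2-dx**2)
  print(dx,{n:[proj(C,[b+fx*dx+fy*e+[0,0,q]])[0].round(1).tolist() for q in(dz,0)] for n,e in(('k-far',-.034),('l1near',-.032),('l1far',-.012),('kcnear',-.010),('kcfar',.01),('l2near',.012))})
I=cv2.imread('pics/w9.png');val=I[...,2]
for c in(295,298,299): print(c,[(r,int(val[r,c])) for r in list(range(152,162))+list(range(178,190))+list(range(203,215))])
E
```

```text
0 {'k-far': [[299.0, 155.5], [299.5, 154.1]], 'l1near': [[299.0, 158.0], [299.6, 156.6]], 'l1far': [[299.4, 182.8], [299.9, 180.6]], 'kcnear': [[299.4, 185.2], [299.9, 183.0]], 'kcfar': [[299.7, 208.9], [300.2, 206.1]], 'l2near': [[299.7, 211.2], [300.2, 208.3]]}
0.004 {'k-far': [[294.0, 155.3], [294.6, 154.1]], 'l1near': [[294.1, 157.8], [294.6, 156.6]], 'l1far': [[294.5, 182.5], [295.0, 180.6]], 'kcnear': [[294.5, 184.9], [295.1, 183.0]], 'kcfar': [[294.9, 208.5], [295.5, 206.1]], 'l2near': [[295.0, 210.8], [295.5, 208.3]]}
295 [(152, 207), (153, 207), (154, 207), (155, 193), (156, 150), (157, 149), (158, 167), (159, 187), (160, 189), (161, 188), (178, 200), (179, 202), (180, 199), (181, 187), (182, 146), (183, 147), (184, 144), (185, 143), (186, 177), (187, 186), (188, 186), (189, 189), (203, 199), (204, 197), (205, 200), (206, 200), (207, 194), (208, 171), (209, 132), (210, 143), (211, 176), (212, 180), (213, 180), (214, 181)]
298 [(152, 234), (153, 233), (154, 233), (155, 228), (156, 206), (157, 195), (158, 193), (159, 222), (160, 224), (161, 225), (178, 229), (179, 228), (180, 227), (181, 220), (182, 198), (183, 221), (184, 212), (185, 170), (186, 203), (187, 223), (188, 223), (189, 225), (203, 226), (204, 227), (205, 229), (206, 226), (207, 227), (208, 226), (209, 203), (210, 158), (211, 196), (212, 215), (213, 218), (214, 219)]
299 [(152, 238), (153, 238), (154, 238), (155, 233), (156, 215), (157, 201), (158, 200), (159, 231), (160, 233), (161, 232), (178, 236), (179, 236), (180, 235), (181, 226), (182, 205), (183, 226), (184, 218), (185, 178), (186, 214), (187, 230), (188, 232), (189, 232), (203, 235), (204, 234), (205, 235), (206, 236), (207, 236), (208, 233), (209, 217), (210, 174), (211, 208), (212, 226), (213, 228), (214, 229)]
```

```bash
python3 -m crank '[{"dx":0.0003,"dy":0.0003,"dz":0,"twist":0,"grip":-1},{"dx":0.0003,"dy":0.0003,"dz":-0.001,"twist":0,"grip":-1},{"dx":0.0003,"dy":0.0003,"dz":-0.002,"twist":0,"grip":-1},{"dx":0.0003,"dy":0.0003,"dz":-0.003,"twist":0,"grip":-1},{"dx":0.0003,"dy":0.0003,"dz":-0.0035,"twist":0,"grip":-1}]'; python3 -m crank '[{"dx":0,"dy":0,"dz":-0.0002,"twist":0,"grip":-1},{"dx":0,"dy":0,"dz":-0.0004,"twist":0,"grip":-1},{"dx":0,"dy":0,"dz":-0.0006,"twist":0,"grip":-1},{"dx":0,"dy":0,"dz":-0.0008,"twist":0,"grip":-1},{"dx":0,"dy":0,"dz":-0.001,"twist":0,"grip":-1}]'; python3 -m crank '[{"dx":0,"dy":0,"dz":-0.0002,"twist":0,"grip":-1},{"dx":0,"dy":0,"dz":-0.0004,"twist":0,"grip":-1},{"dx":0,"dy":0,"dz":-0.0005,"twist":0,"grip":-1},{"dx":0,"dy":0,"dz":-0.0005,"twist":0,"grip":-1},{"dx":0,"dy":0,"dz":-0.0005,"twist":0,"grip":-1}]'
```

```text
t: 15.63
eef_pos: [0.4924, -0.304, 0.2068]
ee_rot: [3.141, 0.0, -1.837]
force: [-0.1, -0.0, -3.7]
width: 0.012
gripper_force: 60.0
t: 16.05
eef_pos: [0.4925, -0.3041, 0.2061]
ee_rot: [-3.142, -0.0, -1.837]
force: [0.1, 0.6, -1.9]
width: 0.0117
gripper_force: 60.0
t: 16.47
eef_pos: [0.4925, -0.3041, 0.2059]
ee_rot: [-3.141, -0.0, -1.837]
force: [-1.8, 0.6, 1.7]
width: 0.0116
gripper_force: 60.0
```

```bash
python3 -m crank '[{"dx":0,"dy":0,"dz":0.001,"twist":0,"grip":-1},{"dx":0,"dy":0,"dz":0.002,"twist":0,"grip":-1},{"dx":0,"dy":0,"dz":0.003,"twist":0,"grip":-1},{"dx":0,"dy":0,"dz":0.004,"twist":0,"grip":-1},{"dx":0,"dy":0,"dz":0.0052,"twist":0,"grip":-1}]'; python3 -m crank '[{"dx":0,"dy":0,"dz":0,"twist":0,"grip":-1},{"dx":0,"dy":0,"dz":0,"twist":0,"grip":-1},{"dx":0,"dy":0,"dz":0,"twist":0,"grip":-1},{"dx":0,"dy":0,"dz":0,"twist":0,"grip":-1},{"dx":0,"dy":0,"dz":0,"twist":0,"grip":-1}]'
python3 - <<'E'
from m import *
I,C=snap('wrist','w10.png');s=arm.get_state();print(s['eef_pos'].tolist(),s['force'],s['moment'])
val=I[...,2].astype(int)
def cross(r,t): # mean over rows of column where shading reaches t, right of the dark outer edge
    o=[]
    for q in r:
        v=val[q,290:302]; k=v[:4].argmin(); o.append(290+k+np.interp(t,v[k:],np.arange(len(v)-k)))
    return np.mean(o)
for n,r in(('k-',range(140,153)),('l1',range(162,178)),('kc',range(189,206)),('l2',range(214,226))): print(n,np.mean(r),[round(cross(r,t),2) for t in(160,180,200,215,225)])
for c in(299,): print(c,[(r,int(val[r,c])) for r in list(range(154,161))+list(range(179,189))+list(range(206,214))])
E
```

```text
t: 16.88
eef_pos: [0.4925, -0.304, 0.2107]
ee_rot: [3.141, 0.0, -1.837]
force: [0.2, 0.1, -3.4]
width: 0.0116
gripper_force: 60.0
t: 17.3
eef_pos: [0.4924, -0.304, 0.2107]
ee_rot: [3.141, 0.0, -1.837]
force: [-0.3, -0.4, -3.6]
width: 0.0117
gripper_force: 60.0
[0.4924485031304558, -0.30401410930690576, 0.210698106761127] [ 0.8335  0.471  -3.8216] [ 0.116  -0.0531  0.0243]
k- 146.0 [np.float64(291.95), np.float64(293.0), np.float64(294.64), np.float64(296.05), np.float64(297.09)]
l1 169.5 [np.float64(292.73), np.float64(293.8), np.float64(295.5), np.float64(296.74), np.float64(297.76)]
kc 197.0 [np.float64(293.0), np.float64(294.09), np.float64(295.76), np.float64(297.02), np.float64(298.02)]
l2 219.5 [np.float64(293.69), np.float64(294.75), np.float64(296.51), np.float64(297.6), np.float64(298.53)]
299 [(154, 236), (155, 226), (156, 206), (157, 198), (158, 201), (159, 230), (160, 232), (179, 235), (180, 235), (181, 234), (182, 230), (183, 229), (184, 216), (185, 185), (186, 227), (187, 231), (188, 232), (206, 234), (207, 235), (208, 231), (209, 215), (210, 174), (211, 207), (212, 226), (213, 227)]
```

```bash
python3 -m crank '[{"dx":0.0002,"dy":0,"dz":0.0003,"twist":0,"grip":-1},{"dx":0.0002,"dy":0,"dz":0.0003,"twist":0,"grip":-1},{"dx":0.0002,"dy":0,"dz":0.0003,"twist":0,"grip":-1},{"dx":0.0002,"dy":0,"dz":0.0003,"twist":0,"grip":-1},{"dx":0.0002,"dy":0,"dz":0.0003,"twist":0,"grip":-1}]'; python3 -m crank '[{"dx":0,"dy":0,"dz":0,"twist":0,"grip":-1},{"dx":0,"dy":0,"dz":0,"twist":0,"grip":-1},{"dx":0,"dy":0,"dz":0,"twist":0,"grip":-1},{"dx":0,"dy":0,"dz":0,"twist":0,"grip":-1},{"dx":0,"dy":0,"dz":0,"twist":0,"grip":-1}]'
python3 -c "
from station import arm
print(arm.job_done())"
```

```text
t: 17.77
eef_pos: [0.4927, -0.304, 0.2111]
ee_rot: [3.142, -0.0, -1.837]
force: [0.1, 0.1, -3.6]
width: 0.0114
gripper_force: 60.0
t: 18.18
eef_pos: [0.4926, -0.304, 0.2111]
ee_rot: [3.142, -0.0, -1.837]
force: [-0.9, 0.1, -4.4]
width: 0.0114
gripper_force: 60.0
the job is handed in; nothing more can be done
None
```

Job handed in at 18.2 s: the weight is home in its M slot and the arm holds the lid steady, clear of the chest, with the bores in line to about 0.3 mm by my measurements; I have no verdict back.

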